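Put the playthings back on their display stands

ROBOT

A 6-joint arm with a two-finger parallel gripper is mounted at the origin on the work surface. World frame = base frame: x ahead of the robot, y to its left, z up, the work surface at z = 0. Lengths are in m, angles in rad, forces in N, time in s.
With the tool pointing down it reaches from about 0.35 to 0.975 m from the base axis. Payload 4.9 kg.
Tool frame: the origin (TCP) lies midway between the tips of the shut fingers; the grasp point (between the pads) lies 19 mm behind it; z points along the fingers, y is the direction in which the jaws open and shut (so a half turn about z gives the same grasp; the last joint's range is limited). The gripper opens to 85 mm and grips with 20 to 120 N. Pads are 22 mm wide; open, the fingers measure 114 mm over their backs; the gripper's body (76 mm by 85 mm) begins 54 mm behind the grasp point. The pads swing forward as they close: fully open they stand 13 mm farther back than shut.
Start: joints at [1.136, 0.053, 1.613, -0, 1.476, -0.119], TCP at [0.194, 0.594, 0.231] pointing down, gripper open.
Joint ranges: [-3.01, 3.01], [-1.01, 2.22], [0.06, 2.58], [-1.02, 4.17], [0.09, 2.62], [-3.14, 3.14]. Speed limits (rad/s): [2.57, 2.57, 3.14, 3.14, 3.14, 3.14].

INTERFACE

Orientations are given as a rotation vector (axis times angle).
In Python, from station import ctrl gives the robot as it stands.
- The arm moves only by the shell command python3 -m jog 'ROWS' [FORCE]. ROWS is JSON, one flat list of numbers, 7 for each row, row after row: the opening, from 0 (shut) to 1 (fully open), then the shift along the tool's x, y, z in m, then the turn, a rotation vector about the tool's x, y, z in degrees. A call has 1 to 10 rows; each row shifts and turns the commanded pose from where the row before left it, along the tool's axes as they then stand; what a row does not reach is not made up. A row lasts 1/8 s, in which the tool goes at most 62.5 mm and 10.7 degrees, less where a joint would pass 70% of its speed; a pose out of reach is approached as far as the arm can. A call with a gripper value outside its range is refused whole. The fingers move at their own pace and stop on an object; FORCE is the grip in N (left out, the last holds). Time passes only in rows, so rows that do not move let the fingers close. It gives the time, the measured TCP pose, the force and the opening at its end, in the units of the state.
- ctrl.get_obs(): the state, without advancing time (a new reading comes with each control period).
- ctrl.get_image(name): name is "side" or "top" or "wrist"; returns a dict with "image" (480x640x3 uint8, blue, green, red), "camera_matrix" (3x3 intrinsics, pixels), "rvec" (rotation vector, rad) and "tvec" (3), from world to camera coordinates, as OpenCV has them; the wrist camera has in their place "mount" (4x4, takes a point from camera to tool coordinates, whose origin is the TCP and whose axes are the flange's). Camera axes: x right, y down, z forward; pixel columns grow to the right and rows downward; lengths in m; the calibration is good to about 2 mm. A picture is of the moment at which its call begins: read the wrist's pose just before it. There is no depth.
- ctrl.finish_job(): hands the job in, once; it reports no verdict.
Trained networks look in a picture, given as the dict that the camera call returned (one of the last four; its "shot" number tells which), for a name from the list of things; names that differ only in an ending like _2 or _b are one class to them, and where a whole thing is asked for, a point or a joint stands for the part that bears it (a point fixed in the world has none). Each returns a list of dicts, best first, with "p" (0 to 1); they miss things now and then, are a little off and sometimes report something else, mostly with a low value. They report only what shows in the picture. A call takes as long as a camera call. They do not tell look-alikes from the thing itself.
- ctrl.boxes_of(target, picture): "box" ([centre column, centre row, width, height] in pixels, round what is visible of it).
The state is a dict: "t": time; "q": joint angles; "dq": joint speeds; "effort": joint torques, N m; "tool_pos": TCP position; "tool_rot": TCP orientation; "contact_force": force on the tool from outside, world axes, zero at the start; "wrist_torque": the same for the moment, N m; "opening": finger opening in m.
Only numpy, scipy, OpenCV 4.12 (cv2) and the standard library are available. Lean on these libraries where they do the work, as an engineer would, in place of code of your own. Each camera call takes 0.05 s, during which the arm holds its last target. There are 200 camera calls.

TASK

The narrow display shelf has been dusted and its stands are empty: put each of the four playthings from the cabinet top back, upright, on its own stand - the blue maze cylinder inside the collar of the white ceramic turntable, the jack-in-the-box squared up with the sides of the square red tray, the walnut star in the brass dish with the star inlay, and the tin of washers in the recess of the cork pad - each sitting flat inside the rim. Set each one down without dropping it or tipping it over, and leave the cactus and the toy car where they stand.

Things in the scene. Friction and masses are not known exactly. Their poses are not given: they have to be found in the camera images.
- maze: The maze cylinder: an upright plain cylinder 56 mm in diameter and 88 mm tall, blue with white maze lines round its side, an aluminium band at top and bottom, and a blue top with a small aluminium dot. About 0.25 kg. Origin: centre of its underside; z up along its axis. Belongs in the collar of the white turntable.
- jack: The press-button jack-in-the-box, lid shut: a cube-like plastic box 62 x 62 mm and 72 mm tall, red with a yellow lid that bears a red and white disc; green round button on its front (-x) side, nearly flush and not to be worked. About 0.22 kg. Origin: centre of its underside; z up, x and y square to its sides. Belongs in the square red tray.
- star: Walnut interlocking star puzzle: dark brown, 60 mm long, wide and high; from above a 60 mm square with a cross of ridges along its own x and y. It stands on a flat cross of ridges, as each side (own +-x, +-y) has: grip it across its own x or y, 60 mm apart, at about half height. 0.15 kg. Origin: centre of its underside; z up. Belongs in the brass dish.
- tin: The small round lidded tin of steel washers, lid on tight: 64 mm in diameter, 38 mm tall, steel grey, with a dark steel washer shown on the middle of its lid. About 0.3 kg. Origin: centre of its underside; z up. Belongs on the cork pad. Gripped with the fingertips 8 mm or more above its underside, they stay clear of the pad's rim.
- turntable: White glazed ceramic turntable vase holder, fixed on the shelf (top at z = 40 mm): a 112 mm disc, its upper face 18 mm above the origin, on a narrower foot; on the disc stands a ring collar of 78 mm inner and 90 mm outer diameter, 8 mm high. The disc turns freely with little friction; its turning does not matter. Origin: centre of the foot's underside, on the shelf; z up.
- tray: Square red-lacquered tray with a thin yellow square outline on its floor, fixed on the shelf (top at z = 40 mm): 92 x 92 mm outside, 80 x 80 mm inside, floor 5 mm above the origin, rim 6 mm above the floor. Origin: centre of the underside, on the shelf; x and y square to its sides, z up; it may be turned a little. A brass rail 11 mm high edges the shelf's far side.
- dish: Round brass dish with a dark walnut star inlaid in its floor, fixed on the shelf (top at z = 40 mm): 92 mm outer and 82 mm inner diameter, floor 5 mm above the origin (the inlay is flush), rim 6 mm above the floor. Origin: centre of the underside, on the shelf; z up.
- cork: Round cork pad with a recess, fixed on the shelf (top at z = 40 mm): 100 mm outer diameter, recess 84 mm across, its floor 5 mm above the origin, rim 4 mm above that floor. Origin: centre of the underside, on the shelf; z up.
- cactus: Bystander: a little green cactus in a terracotta pot, 60 mm across and 81 mm tall, loose. Origin: centre of the underside. To be left alone.
- car: Bystander: an orange toy car with brown wheels, 78 mm long (own x), 50 mm wide, 41 mm tall, loose. Origin: centre of the underside, at wheel-bottom height. To be left alone.
There are look-alikes about, which are no part of the job. Of the things that look like the maze, the largest one is meant.

How it is judged:
At the end, for the whole second after the job is handed in: Each thing rests, let go, flat on its own stand's floor inside the rim: centres within 13 mm (cylinder, tin) or 15 mm (jack-in-the-box, star), underside within 3 mm of the floor, tilt below 0.08 rad; jack-in-the-box square to its tray within 0.26 rad, any of four ways round (horizontal distance between maze and turntable below 0.013 m and z of maze in the frame of turntable between 0.015 and 0.021 m and angle between each of maze, jack, star, tin's own z axis and vertical below 0.08 rad and linear speed of each of maze, jack, star, tin below 0.02 m/s and angular speed of each of maze, jack, star, tin below 0.2 rad/s and horizontal distance between jack and tray below 0.015 m and z of jack in the frame of tray between 0.002 and 0.008 m and horizontal distance between star and dish below 0.015 m and z of star in the frame of dish between 0.002 and 0.008 m and horizontal distance between tin and cork below 0.013 m and z of tin in the frame of cork between 0.002 and 0.008 m and (angle between the x axis of jack and the x axis of tray, either way round below 0.26 rad or angle between the x axis of jack and the y axis of tray, either way round below 0.26 rad)); the robot touches nothing.
It fails at once if one of the four playthings is dropped or thrown (moves faster than 0.6 m/s, as after a fall of some 2 cm, while the fingers do not touch it) ((contact force between the fingers and maze below 0.05 N and linear speed of maze above 0.6 m/s) or (contact force between the fingers and jack below 0.05 N and linear speed of jack above 0.6 m/s) or (contact force between the fingers and star below 0.05 N and linear speed of star above 0.6 m/s) or (contact force between the fingers and tin below 0.05 N and linear speed of tin above 0.6 m/s)).
It fails at once if one of the four playthings is tipped over (more than about 45 degrees) (angle between any of maze, jack, star, tin's own z axis and vertical above 0.8 rad).
It fails at once if the cactus or the toy car is shifted by more than 15 mm or knocked over (distance of any of cactus, car from where it was at the start of the episode above 0.015 m or angle between any of cactus, car's own z axis and vertical above 0.4 rad).
It also fails if it takes over 106 s, if anything falls off the work surface, if the arm or the gripper's body presses on something with over 40 N, if the wrist force passes 120 N, or if a joint passes its speed limit or range.

## Working session

There is one attempt and no reset: what is moved stays moved. The work goes in short steps, Python scripts to look and compute and a shell command to move; the robot and the scene stay as the last step left them, time stands still between calls to the robot, and variables do not carry over. Pictures are saved under pics/ and viewed, about 12 in all and at most 16, crops included, and the job is handed in when it is done.

```bash
ls; mkdir -p pics; python3 - <<'E'
from station import ctrl
import cv2
print(ctrl.get_obs())
for n in ["top","side"]:
    p=ctrl.get_image(n); cv2.imwrite(f"pics/{n}0.png",p["image"]); print(n,p["camera_matrix"],p["rvec"],p["tvec"])
    for t in "maze jack star tin turntable tray dish cork cactus car".split():
        print(t,[([int(v) for v in b["box"]],round(b["p"],2)) for b in ctrl.boxes_of(t,p)][:4])
E
```

```text
pics
{'t': 0.0, 'q': array([ 1.13599768e+00,  5.33821426e-02,  1.61431064e+00, -3.45118460e-05,
        1.47597475e+00, -1.19017063e-01]), 'dq': array([-6.17070338e-04, -6.44261397e-05, -6.98477094e-07, -4.87455900e-05,
       -4.44138177e-04,  2.42972851e-03]), 'effort': array([-1.80513933e-03, -3.93651080e+01, -3.70186615e+01, -2.15442674e-04,
        6.79506571e-03, -1.05506899e-05]), 'tool_pos': array([0.19385367, 0.59351955, 0.23003739]), 'tool_rot': array([-0.4938808 , -3.10198648,  0.00314928]), 'contact_force': array([-0.22192987, -0.12882786, -0.19941235]), 'wrist_torque': array([ 0.00470461,  0.00927413, -0.01529458]), 'opening': 0.08539549798986963}
top [[548.25834983   0.         320.53764827]
 [  0.         548.25834983 238.24826526]
 [  0.           0.           1.        ]] [ 2.16688904 -2.11569616  0.1742292 ] [-0.04414916  0.51962935  1.15092668]
maze [([453, 270, 32, 27], 0.94), ([492, 285, 32, 21], 0.69), ([470, 316, 27, 22], 0.57)]
jack [([336, 273, 28, 32], 0.9), ([395, 280, 28, 33], 0.74)]
star [([278, 267, 33, 38], 0.71)]
tin [([211, 275, 25, 26], 0.72), ([393,
[... 251 characters left out ...]
)]
car [([155, 261, 31, 29], 0.89)]
side [[461.97659108   0.         320.96242077]
 [  0.         461.97659108 238.45885856]
 [  0.           0.           1.        ]] [ 2.13703702 -0.27458741  0.15549622] [-0.49829898  0.09253296  1.02057656]
maze [([333, 323, 34, 55], 0.75), ([285, 358, 27, 50], 0.68), ([334, 371, 24, 44], 0.61)]
jack [([296, 256, 33, 41], 0.79)]
star [([290, 226, 32, 23], 0.98)]
tin [([305, 298, 30, 30], 0.83)]
turntable [([351, 211, 47, 28], 0.65)]
tray [([377, 243, 58, 27], 0.85), ([331, 323, 37, 57], 0.27)]
dish [([411, 291, 44, 39], 0.64)]
cork [([336, 184, 33, 20], 0.83), ([334, 325, 34, 55], 0.48)]
cactus [([273, 200, 21, 32], 0.82)]
car [([272, 187, 24, 14], 0.66)]
```

```bash
python3 - <<'E'
import cv2
a=cv2.imread("pics/top0.png")[150:345,120:540]; cv2.imwrite("pics/topc.png",cv2.resize(a,(800,371),interpolation=cv2.INTER_CUBIC))
a=cv2.imread("pics/side0.png")[165:405,220:480]; cv2.imwrite("pics/sidec.png",cv2.resize(a,(650,600),interpolation=cv2.INTER_CUBIC))
E
```

```text
(no output)
```

View pics/topc.png

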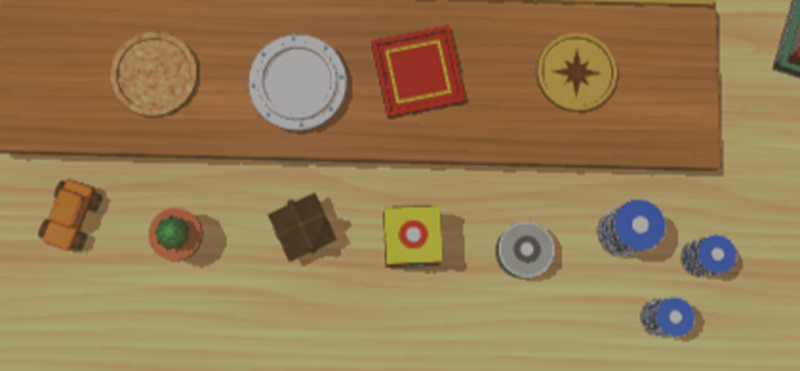

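View pics/sidec.png

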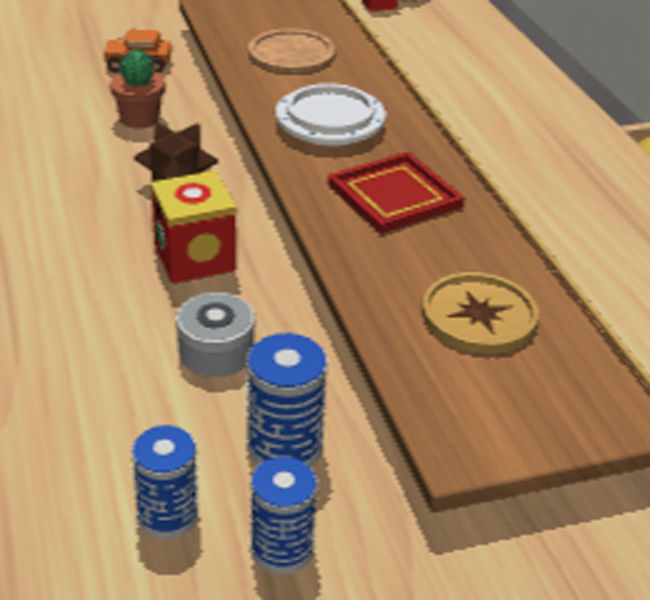

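The top view shows three maze look-alikes, with lid centres at full-image pixels (455,269), (496,284) and (474,316). The first is clearly the widest and is the one meant. The tin, jack, star, cactus and car run right to left, and the stands are ordered cork, turntable, tray, dish. Next I'll measure each one by colour and size.

```bash
cat > h.py <<'E'
import numpy as np, cv2
from scipy.spatial.transform import Rotation as R
from station import ctrl
def ray(p,uv,z,pose=None):
    """pixels uv (n,2) -> world points on plane z"""
    K=p["camera_matrix"]; uv=np.atleast_2d(np.float64(uv))
    d=np.c_[uv,np.ones(len(uv))]@np.linalg.inv(K).T
    if pose is None:
        Rw=cv2.Rodrigues(np.float64(p["rvec"]))[0]; c=-Rw.T@np.ravel(p["tvec"]); d=d@Rw
    else:
        T=np.eye(4); T[:3,:3]=R.from_rotvec(pose[1]).as_matrix(); T[:3,3]=pose[0]; T=T@p["mount"]
        c=T[:3,3]; d=d@T[:3,:3].T
    return (c+d*((z-c[2])/d[:,2])[:,None])[:,:2]
E
python3 - <<'E'
from h import *
p=ctrl.get_image("top"); im=p["image"]; hsv=cv2.cvtColor(im,cv2.COLOR_BGR2HSV); H,S,V=[hsv[...,i].astype(int) for i in range(3)]
B,G,Rr=[im[...,i].astype(int) for i in range(3)]
masks={ # name: mask, box(x0,y0,x1,y1), z
"maze":((abs(H-110)<12)&(S>140)&(V>120),(430,250,473,292),.088),
"m2":((abs(H-110)<12)&(S>140)&(V>120),(474,265,515,300),.07),
"m3":((abs(H-110)<12)&(S>140)&(V>120),(450,300,492,330),.07),
"jack":((abs(H-29)<5)&(S>150)&(V>120)|((H<8)|(H>170))&(S>120),(318,255,355,295),.072),
"tin":((S<50),(375,262,415,300),.038),
"star":((V<80)&(S>70),(255,245,302,292),.030),
"turntable":((S<45)&(V>140),(248,160,305,225),.040+.018),
"tray":(((H<8)|(H>170))&(S>150)&(V>60),(310,160,368,215),.040+.011),
"dish":((abs(H-23)<5)&(S>100)&(V>110),(398,160,450,212),.040+.011),
"cork":((V>150)&(S<135),(174,160,228,214),.049),
"cactus":((abs(H-8)<7)&(S>100),(190,250,232,295),.055),
}
for n,(m,b,z) in masks.items():
    mm=np.zeros(m.shape,np.uint8); mm[b[1]:b[3],b[0]:b[2]]=m[b[1]:b[3],b[0]:b[2]]
    cs,_=cv2.findContours(mm,cv2.RETR_EXTERNAL,cv2.CHAIN_APPROX_NONE)
    c=max(cs,key=cv2.contourArea).reshape(-1,2)
    cr=cv2.convexHull(c).reshape(-1,2); w=ray(p,cr,z).astype(np.float32)*1000
    (cx,cy),rad=cv2.minEnclosingCircle(w); r=cv2.minAreaRect(w)
    print(n,"px",c.min(0),c.max(0),"circ %.0f %.0f d%.0f"%(cx,cy,2*rad),"rect",np.round(r[0]),np.round(r[1]),round(r[2],1))
E
```

```text
maze px [443 256] [468 280] circ 459 -313 d53 rect [ 459. -313.] [51. 50.] 77.2
m2 px [487 274] [505 292] circ 430 -402 d39 rect [ 430. -402.] [38. 37.] 44.9
m3 px [465 307] [483 325] circ 360 -354 d39 rect [ 360. -354.] [37. 36.] 45.3
jack px [322 258] [351 288] circ 443 -66 d84 rect [443. -67.] [61. 60.] 4.4
tin px [381 267] [410 295] circ 433 -195 d66 rect [ 432. -195.] [60. 63.] 1.4
star px [267 263] [295 285] circ 442 52 d61 rect [440.  52.] [33. 58.] 24.8
turntable px [251 168] [301 217] circ 616 68 d111 rect [616.  67.] [109. 109.] 1.4
tray px [315 164] [363 210] circ 634 -70 d125 rect [634. -70.] [92. 92.] 13.2
dish px [402 168] [443 207] circ 638 -253 d91 rect [ 637. -252.] [88. 90.] 1.4
cork px [178 167] [222 209] circ 624 235 d98 rect [624. 235.] [94. 96.] 3.0
cactus px [198 259] [226 286] circ 439 198 d60 rect [439. 197.] [58. 60.] 1.4
```

```bash
cat >> h.py <<'E'
def to(x,y,z,jaw):
    """turn (deg about tool z) and then shift in turned tool axes (mm), to have TCP at x,y,z (mm), jaws along world angle jaw (deg)"""
    o=ctrl.get_obs(); T=R.from_rotvec(o["tool_rot"]); M=T.as_matrix()
    cur=np.degrees(np.arctan2(M[1,1],M[0,1])); d=(jaw-cur+90)%180-90
    turn=-d; M2=(T*R.from_rotvec([0,0,np.radians(turn)])).as_matrix()
    s=M2.T@(np.array([x,y,z])-o["tool_pos"]*1000)
    print("t %.1f q6 %.2f tilt %.4f jaw now %.1f | turn z %.1f (%.1f rows) then shift"%(o["t"],o["q"][5],np.arccos(-M[2,2]),cur,turn,abs(turn)/10.7),np.round(s,1))
E
python3 - <<'E'
from h import *
p=ctrl.get_image("top"); im=p["image"]
m=np.zeros(im.shape[:2],np.uint8); b=(262,248,297,290)
print(im[268,279],im[285,300],im[255,270])
m[b[1]:b[3],b[0]:b[2]]=((im[b[1]:b[3],b[0]:b[2],2]<95))*255
cs,_=cv2.findContours(m,cv2.RETR_EXTERNAL,cv2.CHAIN_APPROX_NONE); c=cv2.convexHull(max(cs,key=cv2.contourArea)).reshape(-1,2)
for z in(.03,.06):
    r=cv2.minAreaRect(ray(p,c,z).astype(np.float32)*1000); print(r)
a=np.hstack([cv2.resize(im[240:300,250:315],(390,360),interpolation=cv2.INTER_CUBIC),cv2.resize(im[245:330,430:515],(360,360),interpolation=cv2.INTER_CUBIC)])
cv2.imwrite("pics/c1.png",a)
to(442,52,231,72)
E
```

```text
[38 59 82] [ 96 142 166] [ 90 133 158]
((452.76373291015625, 58.594642639160156), (64.53793334960938, 59.711483001708984), 26.074148178100586)
((449.7477722167969, 56.39922332763672), (62.90885925292969, 58.20423889160156), 26.074155807495117)
t 1.2 q6 -0.12 tilt 0.0000 jaw now 71.9 | turn z -0.1 (0.0 rows) then shift [-4.033e+02 -4.389e+02  3.000e-01]
```

View pics/c1.png

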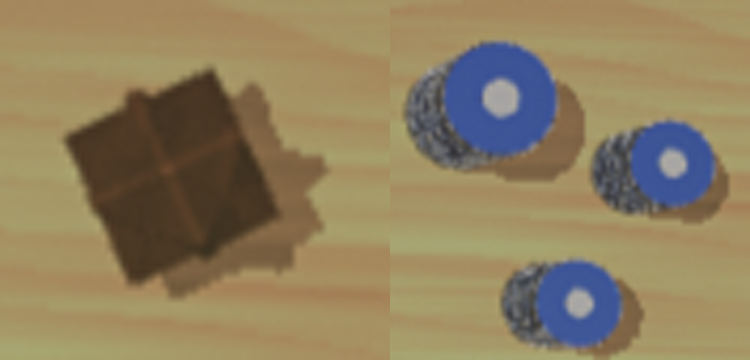

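The left crop shows the star, with its sides and ridge cross at about 26°. The right crop confirms the largest maze lid, top left, at full-image (455,269). The other two are visibly thinner. Star first.

```bash
python3 - <<'E'
from h import *
p=ctrl.get_image("top"); print(ray(p,[[277.6,268.1]],.06))
to(440,56,231,116)
E
```

```text
[[0.45125222 0.05784858]]
t 1.2 q6 -0.12 tilt 0.0000 jaw now 71.9 | turn z -44.1 (4.1 rows) then shift [ 1.490e+01 -5.914e+02  3.000e-01]
```

```bash
python3 -m jog '[1,0,0,0,0,0,-8.8, 1,0,0,0,0,0,-8.8, 1,0,0,0,0,0,-8.8, 1,0,0,0,0,0,-8.8, 1,0,0,0,0,0,-8.9, 1,0,-0.05,0,0,0,0, 1,0,-0.05,0,0,0,0, 1,0,-0.05,0,0,0,0, 1,0,-0.05,0,0,0,0, 1,0,-0.05,0,0,0,0]' 60
python3 -m jog '[1,0,-0.05,0,0,0,0, 1,0,-0.05,0,0,0,0, 1,0,-0.05,0,0,0,0, 1,0,-0.05,0,0,0,0, 1,0,-0.05,0,0,0,0, 1,0,-0.05,0,0,0,0, 1,0.003,-0.045,0,0,0,0, 1,0,0,0,0,0,0]'
python3 - <<'E'
from h import *
to(452,58,231,116)
o=ctrl.get_obs(); p=ctrl.get_image("wrist"); cv2.imwrite("pics/w1.png",p["image"])
print(p["camera_matrix"],p["mount"])
b=ctrl.boxes_of("star",p)[:2]; print(b)
E
```

```text
t: 2.5
tool_pos: [0.3042, 0.368, 0.2315]
tool_rot: [-0.707, 3.06, 0.0]
contact_force: [0.6, -0.2, 1.2]
opening: 0.0854
t: 3.5
tool_pos: [0.453, 0.0558, 0.2315]
tool_rot: [-0.7, 3.063, -0.0]
contact_force: [0.2, 0.1, 0.0]
opening: 0.0855
t 3.5 q6 -2.06 tilt 0.0002 jaw now 115.7 | turn z -0.3 (0.0 rows) then shift [-0.1  2.4  0.5]
[[345.50370135   0.         315.83804308]
 [  0.         345.50370135 235.9343482 ]
 [  0.           0.           1.        ]] [[ 7.50220192e-04 -9.63057654e-01 -2.69294249e-01  6.71009223e-02]
 [ 9.99998587e-01  1.12771303e-03 -1.24708764e-03 -1.52320490e-04]
 [ 1.50470393e-03 -2.69292933e-01  9.63057139e-01 -1.42827826e-01]
 [ 0.00000000e+00  0.00000000e+00  0.00000000e+00  1.00000000e+00]]
[{'box': [317.1, 212.9, 65.0, 67.3], 'p': 0.81}, {'box': [262.1, 349.9, 109.3, 93.7], 'p': 0.28}]
```

View pics/w1.png

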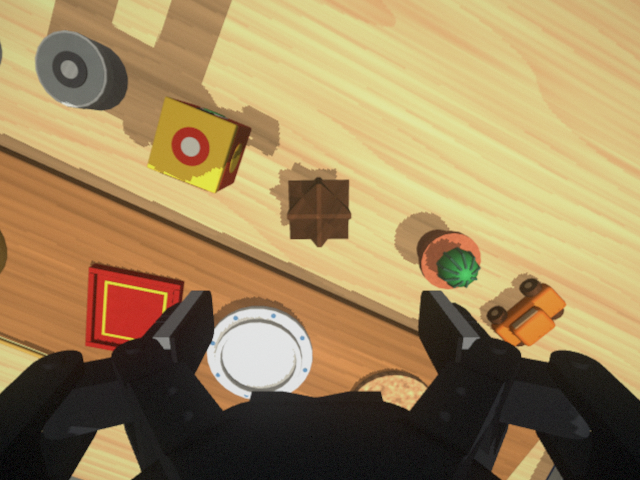

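The wrist view shows the star squared up with the image, its cross at (319,216), so the yaw is right.

```bash
python3 - <<'E'
from h import *
o=ctrl.get_obs(); pose=(o["tool_pos"],o["tool_rot"]); p=ctrl.get_image("wrist")
print(ray(p,[[319,216]],.06,pose), ray(p,[[319,209]],.03,pose))
to(452,58,15,116)
E
```

```text
[[0.4524409  0.06091007]] [[0.45171857 0.06082014]]
t 3.6 q6 -2.06 tilt 0.0005 jaw now 116.0 | turn z 0.0 (0.0 rows) then shift [  0.3  -0.6 216.3]
```

```bash
python3 -m jog '[1,0,0.001,0.05,0,0,0, 1,0,0,0.05,0,0,0, 1,0,0,0.05,0,0,0, 1,0,0,0.045,0,0,0, 1,0,0,0.026,0,0,0, 1,0,0,0,0,0,0]'
python3 -m jog '[0,0,0,0,0,0,0, 0,0,0,0,0,0,0, 0,0,0,0,0,0,0, 0,0,0,0,0,0,0, 0,0,0,0,0,0,0, 0,0,0,0,0,0,0]'
python3 -c "
from h import *
to(638,-253,200,116)"
```

```text
t: 4.4
tool_pos: [0.4493, 0.0602, 0.0081]
tool_rot: [0.709, -3.055, -0.002]
contact_force: [0.7, -1.2, 0.5]
opening: 0.0852
t: 5.15
tool_pos: [0.4538, 0.0592, 0.0126]
tool_rot: [-0.706, 3.057, -0.0]
contact_force: [-0.1, 1.0, 6.9]
opening: 0.0589
t 5.2 q6 -2.06 tilt 0.0041 jaw now 116.0 | turn z 0.0 (0.0 rows) then shift [ -29.4 -361.5 -186.9]
```

```bash
python3 -m jog '[0,0,0,-0.015,0,0,0, 0,0,0,-0.04,0,0,0, 0,0,0,-0.045,0,0,0, 0,0,0,-0.045,0,0,0, 0,0,0,-0.03,0,0,0]'
python3 -m jog '[0,0,-0.03,0,0,0,0, 0,-0.005,-0.045,0,0,0,0, 0,-0.005,-0.048,0,0,0,0, 0,-0.005,-0.048,0,0,0,0, 0,-0.005,-0.048,0,0,0,0, 0,-0.005,-0.048,0,0,0,0, 0,-0.004,-0.045,0,0,0,0, 0,0,-0.03,0,0,0,0, 0,0,-0.02,0,0,0,0, 0,0,0,0,0,0,0]'
python3 - <<'E'
from h import *
to(637.5,-252.5,75,116)
o=ctrl.get_obs();p=ctrl.get_image("wrist"); cv2.imwrite("pics/w2.png",p["image"])
b=ctrl.boxes_of("dish",p)[:1]; print(b,o["opening"])
if b: print(ray(p,[b[0]["box"][:2]],.051,(o["tool_pos"],o["tool_rot"])))
E
```

```text
t: 5.78
tool_pos: [0.4522, 0.0588, 0.1885]
tool_rot: [-0.706, 3.058, -0.002]
contact_force: [0.4, 0.2, -2.9]
opening: 0.059
t: 7.02
tool_pos: [0.6364, -0.2548, 0.1854]
tool_rot: [0.704, -3.061, -0.0]
contact_force: [-0.8, 0.2, -1.9]
opening: 0.0591
t 7.0 q6 -2.51 tilt 0.0007 jaw now 115.9 | turn z -0.1 (0.0 rows) then shift [ -2.1   1.5 110.4]
[{'box': [317.8, 205.8, 111.0, 65.9], 'p': 0.78}] 0.05911023030579044
[[ 0.62229863 -0.26036778]]
```

View pics/w2.png

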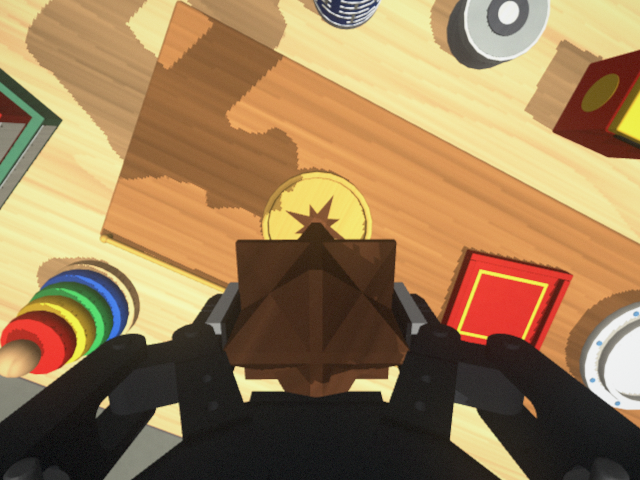

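```bash
python3 -m jog '[0,-0.002,0.0015,0.04,0,0,0, 0,0,0,0.045,0,0,0, 0,0,0,0.025,0,0,0, 0,0,0,0.01,0,0,0, 0,0,0,0.004,0,0,0, 0,0,0,0,0,0,0]'
python3 -m jog '[0,0,0,0.002,0,0,0, 0,0,0,0,0,0,0]'
python3 -m jog '[0,0,0,0.002,0,0,0, 0,0,0,0,0,0,0]'
```

```text
t: 7.88
tool_pos: [0.6385, -0.2516, 0.0628]
tool_rot: [-0.707, 3.059, -0.002]
contact_force: [-0.5, -0.6, -2.2]
opening: 0.059
t: 8.12
tool_pos: [0.6381, -0.2517, 0.0601]
tool_rot: [-0.707, 3.06, -0.001]
contact_force: [-0.2, -1.0, -2.8]
opening: 0.0591
t: 8.38
tool_pos: [0.6381, -0.2517, 0.0578]
tool_rot: [-0.707, 3.06, -0.001]
contact_force: [0.5, 0.1, -0.7]
opening: 0.059
```

```bash
python3 -m jog '[0,0,0,0.0015,0,0,0, 0,0,0,0,0,0,0]'
python3 -m jog '[0.8,0,0,0,0,0,0, 1,0,0,0,0,0,0, 1,0,0,0,0,0,0, 1,0,0,0,0,0,0, 1,0,0,-0.03,0,0,0, 1,0,0,-0.05,0,0,0, 1,0,0,-0.05,0,0,0, 1,0,0,-0.045,0,0,0, 1,0,0,0,0,0,0]'
python3 - <<'E'
from h import *
to(460,-312.5,231,26); to(460,-312.5,231,116)
p=ctrl.get_image("top"); cv2.imwrite("pics/t2.png",p["image"])
for n in["star","maze"]: print(n,ctrl.boxes_of(n,p)[:2])
E
```

```text
t: 8.62
tool_pos: [0.6382, -0.2518, 0.0577]
tool_rot: [-0.707, 3.061, -0.001]
contact_force: [-3.7, 1.1, 7.2]
opening: 0.0588
t: 9.75
tool_pos: [0.6402, -0.2527, 0.2375]
tool_rot: [-0.705, 3.053, -0.011]
contact_force: [-0.1, -0.5, -0.1]
opening: 0.0854
t 9.8 q6 -2.51 tilt 0.0106 jaw now 116.0 | turn z -90.0 (8.4 rows) then shift [-25.3 188.2   5.1]
t 9.8 q6 -2.51 tilt 0.0106 jaw now 116.0 | turn z 0.0 (0.0 rows) then shift [188.2  25.3   5.1]
star []
maze [{'box': [469.1, 316.0, 27.2, 18.4], 'p': 0.91}, {'box': [491.4, 285.5, 33.0, 22.6], 'p': 0.73}]
```

```bash
python3 -m jog '[1,0.045,0.006,0,0,0,0, 1,0.048,0.006,0,0,0,0, 1,0.048,0.006,0,0,0,0, 1,0.047,0.007,0.005,0,0,0, 1,0,0,0,0,0,0]'
python3 - <<'E'
from h import *
to(460,-312.5,27,116)
o=ctrl.get_obs();p=ctrl.get_image("wrist"); im=p["image"]; cv2.imwrite("pics/w3.png",im)
hsv=cv2.cvtColor(im,cv2.COLOR_BGR2HSV); m=cv2.inRange(hsv,(98,150,110),(122,255,255))
for c in cv2.findContours(m,cv2.RETR_EXTERNAL,cv2.CHAIN_APPROX_NONE)[0]:
    if cv2.contourArea(c)>300:
        h=cv2.convexHull(c).reshape(-1,2); w=ray(p,h,.088,(o["tool_pos"],o["tool_rot"])).astype(np.float32)*1000
        print(h.mean(0),cv2.minEnclosingCircle(w))
p=ctrl.get_image("top"); cv2.imwrite("pics/t3.png",p["image"]); print(ctrl.boxes_of("star",p)[:2])
E
```

```text
t: 10.52
tool_pos: [0.4546, -0.3113, 0.2226]
tool_rot: [0.701, -3.059, -0.006]
contact_force: [0.2, -0.0, -0.3]
opening: 0.0852
t 10.5 q6 -2.76 tilt 0.0053 jaw now 115.8 | turn z -0.2 (0.0 rows) then shift [ -4.8  -4.4 195.6]
[313.37931034 226.24137931] ((459.18145751953125, -313.62091064453125), 27.076862335205078)
[228.60714286 146.07142857] ((428.9007568359375, -399.38336181640625), 18.785606384277344)
[317.56666667  92.23333333] ((363.93115234375, -354.77923583984375), 18.967575073242188)
[{'box': [425.2, 182.1, 32.7, 32.5], 'p': 0.61}, {'box': [443.2, 266.3, 16.0, 15.6], 'p': 0.57}]
```

View pics/w3.png

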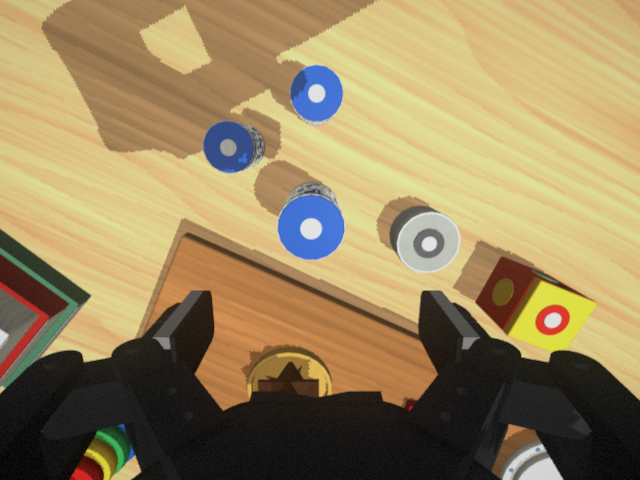

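The largest maze lid is at (311,229), measured at (459,-313) mm and agreeing with the top camera. Going down.

```bash
python3 -m jog '[1,-0.002,-0.004,0.02,0,0,0, 1,0,0,0.03,0,0,0, 1,0,0,0.03,0,0,0, 1,0,0,0,0,0,0]'
python3 -c "
from h import *
to(459.3,-313.3,27,116)"
```

```text
t: 11.18
tool_pos: [0.4601, -0.312, 0.1411]
tool_rot: [0.708, -3.056, -0.011]
contact_force: [-0.6, 0.3, -0.7]
opening: 0.0851
t 11.2 q6 -2.76 tilt 0.0082 jaw now 116.1 | turn z 0.1 (0.0 rows) then shift [  0.9  -1.7 114.1]
```

```bash
python3 -m jog '[1,0.001,-0.0015,0.04,0,0,0, 1,0,0,0.04,0,0,0, 1,0,0,0.026,0,0,0, 1,0,0,0.008,0,0,0, 1,0,0,0,0,0,0, 1,0,0,0,0,0,0]'
python3 -m jog '[0,0,0,0,0,0,0, 0,0,0,0,0,0,0, 0,0,0,0,0,0,0, 0,0,0,0,0,0,0, 0,0,0,0,0,0,0, 0,0,0,0,0,0,0]'
python3 -c "
from h import *
to(616,67.5,250,116)"
```

```text
t: 11.92
tool_pos: [0.4624, -0.3169, 0.0337]
tool_rot: [-0.707, 3.059, -0.004]
contact_force: [-0.3, 0.1, 0.7]
opening: 0.0854
t: 12.68
tool_pos: [0.4613, -0.3157, 0.0331]
tool_rot: [-0.707, 3.061, 0.001]
contact_force: [-2.5, 3.9, 6.7]
opening: 0.0548
t 12.7 q6 -2.76 tilt 0.0009 jaw now 116.0 | turn z 0.0 (0.0 rows) then shift [-307.1  276.8 -216.6]
```

```bash
python3 -m jog '[0,0,0,-0.015,0,0,0, 0,0,0,-0.04,0,0,0, 0,0,0,-0.045,0,0,0, 0,0,0,-0.045,0,0,0, 0,0,0,-0.015,0,0,0]'
python3 -m jog '[0,-0.02,0.018,0,0,0,0, 0,-0.036,0.0325,0,0,0,0, 0,-0.036,0.0325,0,0,0,0, 0,-0.036,0.0325,0,0,0,0, 0,-0.036,0.0325,0,0,0,0, 0,-0.036,0.0325,0,0,0,0, 0,-0.036,0.0325,0,0,0,0, 0,-0.036,0.0325,0,0,0,0, 0,-0.02,0.018,0,0,0,0, 0,-0.015,0.013,0,0,0,0]'
python3 -m jog '[0,0,0,0,0,0,0, 0,0,0,0,0,0,0]'
python3 - <<'E'
from h import *
to(616,67.5,95,116)
o=ctrl.get_obs();p=ctrl.get_image("wrist"); cv2.imwrite("pics/w4.png",p["image"]); print(o["opening"])
E
```

```text
t: 13.3
tool_pos: [0.4624, -0.3172, 0.196]
tool_rot: [-0.706, 3.057, -0.009]
contact_force: [0.3, 0.1, -2.7]
opening: 0.0547
t: 14.55
tool_pos: [0.6152, 0.0684, 0.1898]
tool_rot: [0.708, -3.058, -0.001]
contact_force: [0.5, -0.7, -3.0]
opening: 0.0548
t: 14.8
tool_pos: [0.6154, 0.0664, 0.1912]
tool_rot: [0.706, -3.06, 0.0]
contact_force: [-0.1, -0.2, -3.1]
opening: 0.0552
t 14.8 q6 -2.04 tilt 0.0013 jaw now 116.0 | turn z -0.0 (0.0 rows) then shift [-1.1  0.8 96.2]
0.05521151820271343
```

View pics/w4.png

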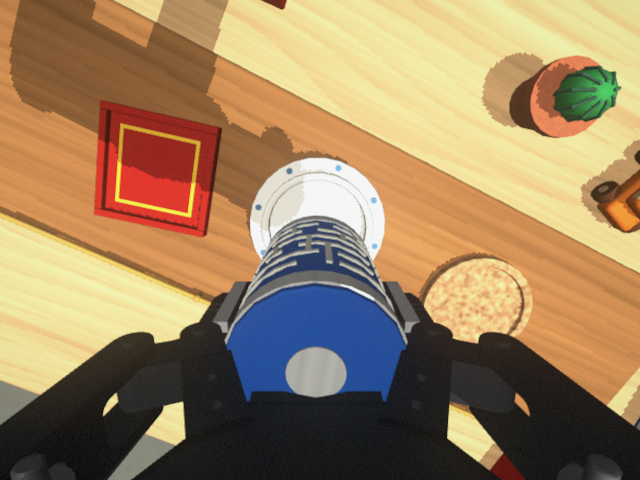

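```bash
python3 -m jog '[0,-0.002,0.001,0.03,0,0,0, 0,0,0,0.035,0,0,0, 0,0,0,0.02,0,0,0, 0,0,0,0.008,0,0,0, 0,0,0,0.002,0,0,0, 0,0,0,0,0,0,0]'
python3 -m jog '[0,0,0,0.002,0,0,0, 0,0,0,0,0,0,0]'
python3 -m jog '[0,0,0,0.002,0,0,0, 0,0,0,0,0,0,0]'
```

```text
t: 15.6
tool_pos: [0.6181, 0.0689, 0.0982]
tool_rot: [-0.706, 3.059, -0.001]
contact_force: [0.1, -0.1, -2.6]
opening: 0.0549
t: 15.85
tool_pos: [0.6175, 0.069, 0.0953]
tool_rot: [-0.707, 3.06, -0.0]
contact_force: [-0.5, 0.2, -2.1]
opening: 0.0545
t: 16.1
tool_pos: [0.617, 0.069, 0.0926]
tool_rot: [0.707, -3.061, -0.0]
contact_force: [-0.6, 0.1, -2.0]
opening: 0.0549
```

```bash
python3 -m jog '[0,0,0,0.0015,0,0,0, 0,0,0,0,0,0,0]'
python3 -m jog '[0,0,0,0.001,0,0,0, 0,0,0,0,0,0,0]'
```

```text
t: 16.35
tool_pos: [0.6172, 0.0689, 0.0912]
tool_rot: [0.707, -3.061, -0.0]
contact_force: [-0.1, 0.6, -1.4]
opening: 0.0552
t: 16.6
tool_pos: [0.6173, 0.0689, 0.0912]
tool_rot: [0.707, -3.061, -0.0]
contact_force: [-4.2, -0.2, 3.8]
opening: 0.0549
```

```bash
python3 -m jog '[0.8,0,0,0,0,0,0, 1,0,0,0,0,0,0, 1,0,0,0,0,0,0, 1,0,0,0,0,0,0, 1,0,0,-0.03,0,0,0, 1,0,0,-0.05,0,0,0, 1,0,0,-0.04,0,0,0, 1,0,0,-0.02,0,0,7.2, 1,0,0,0,0,0,7.2, 1,0,0,0,0,0,7.2]'
python3 -c "
from h import *
to(443,-66.5,231,94.4)"
```

```text
t: 17.85
tool_pos: [0.6174, 0.0689, 0.2309]
tool_rot: [-0.114, 3.138, -0.0]
contact_force: [0.3, -0.4, 0.1]
opening: 0.0849
t 17.9 q6 -1.65 tilt 0.0011 jaw now 94.2 | turn z -0.2 (0.0 rows) then shift [ 184.3 -121.6   -0.3]
```

```bash
python3 -m jog '[1,0.03,-0.02,0,0,0,0, 1,0.042,-0.028,0,0,0,0, 1,0.042,-0.028,0,0,0,0, 1,0.042,-0.028,0,0,0,0, 1,0.028,-0.018,0,0,0,0, 1,0,0,0,0,0,0]'
python3 - <<'E'
from h import *
to(443,-66.5,25,94.4)
o=ctrl.get_obs();p=ctrl.get_image("wrist"); im=p["image"]; cv2.imwrite("pics/w5.png",im)
hsv=cv2.cvtColor(im,cv2.COLOR_BGR2HSV); m=cv2.inRange(hsv,(24,170,110),(34,255,255)); pose=(o["tool_pos"],o["tool_rot"])
for c in cv2.findContours(m,cv2.RETR_EXTERNAL,cv2.CHAIN_APPROX_NONE)[0]:
    if cv2.contourArea(c)>800:
        h=cv2.convexHull(c).reshape(-1,2); w=ray(p,h,.072,pose).astype(np.float32)*1000
        print(h.mean(0),cv2.minAreaRect(w))
p=ctrl.get_image("top"); im=p["image"]; cv2.imwrite("pics/t4.png",im); print([ctrl.boxes_of(n,p)[:1] for n in("star","maze")])
a=np.hstack([cv2.resize(im[160:225,235:310],(390,338),interpolation=cv2.INTER_CUBIC),cv2.resize(im[150:215,385:460],(390,338),interpolation=cv2.INTER_CUBIC)]); cv2.imwrite("pics/c2.png",a)
E
```

```text
t: 18.6
tool_pos: [0.4421, -0.0678, 0.2305]
tool_rot: [-0.116, 3.138, -0.001]
contact_force: [1.1, -0.7, 0.4]
opening: 0.0853
t 18.6 q6 -1.96 tilt 0.0012 jaw now 94.3 | turn z -0.1 (0.0 rows) then shift [ -0.7   1.4 205.5]
[317.3 212.5] ((443.7657470703125, -67.42503356933594), (60.37500762939453, 60.813499450683594), 4.309606552124023)
[[{'box': [424.5, 184.1, 39.4, 33.4], 'p': 0.86}], [{'box': [493.2, 285.0, 29.6, 21.6], 'p': 0.97}]]
```

View pics/w5.png

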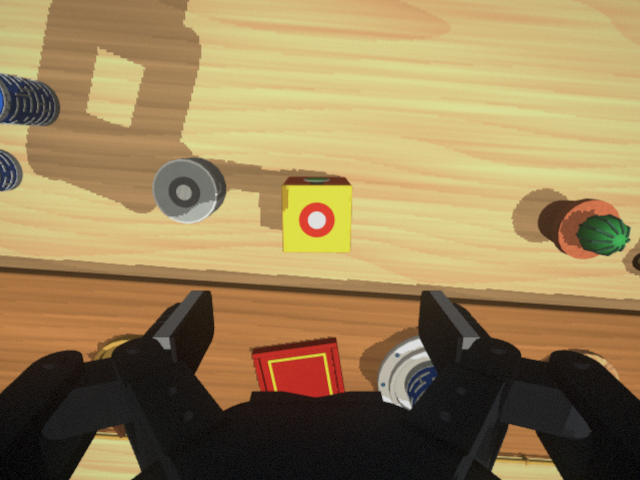

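View pics/c2.png

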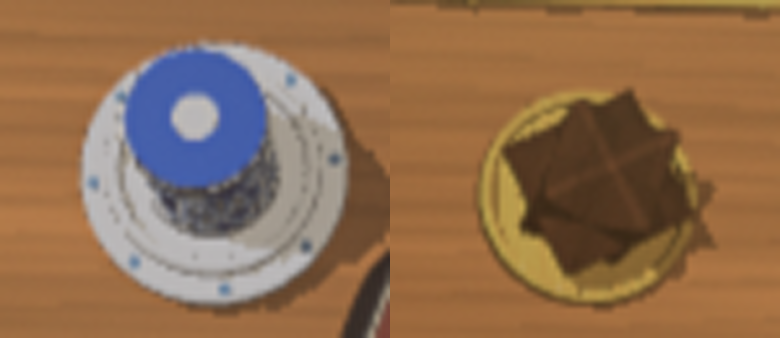

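Wrist view: the jack is squared up at (317,215). Top crops: the maze stands in the collar and the star sits in the dish. I'll check their centres numerically while going down.

```bash
python3 -c "
from h import *
p=ctrl.get_image('top'); print(ray(p,[[272.7,182.5]],.146),ray(p,[[427.5,182.7]],.105))"
python3 -m jog '[1,-0.001,0.001,0.05,0,0,0, 1,0,0,0.05,0,0,0, 1,0,0,0.05,0,0,0, 1,0,0,0.04,0,0,0, 1,0,0,0.02,0,0,0, 1,0,0,0,0,0,0]'
python3 -m jog '[0,0,0,0,0,0,0, 0,0,0,0,0,0,0, 0,0,0,0,0,0,0, 0,0,0,0,0,0,0, 0,0,0,0,0,0,0, 0,0,0,0,0,0,0]'
python3 -m jog '[0,0,0,-0.015,0,0,0, 0,0,0,-0.04,0,0,0, 0,0,0,-0.045,0,0,0, 0,0,0,-0.02,0,0,0, 0,0,0,0,0,0,-8.8, 0,0,0,0,0,0,0]'
python3 -c "
from h import *
to(634,-70,150,103.2)"
```

```text
[[0.61506269 0.06746672]] [[ 0.63353884 -0.25258186]]
t: 19.6
tool_pos: [0.4427, -0.0647, 0.0183]
tool_rot: [0.122, -3.134, -0.003]
contact_force: [-0.0, 0.3, 1.1]
opening: 0.0846
t: 20.35
tool_pos: [0.4457, -0.0662, 0.0221]
tool_rot: [-0.121, 3.136, -0.002]
contact_force: [0.3, 1.5, 6.1]
opening: 0.0613
t: 21.1
tool_pos: [0.4434, -0.0656, 0.1404]
tool_rot: [0.358, -3.121, -0.0]
contact_force: [-0.0, -1.0, -1.8]
opening: 0.0614
t 21.1 q6 -2.11 tilt 0.0006 jaw now 103.1 | turn z -0.1 (0.0 rows) then shift [-184.5  -47.8   -9.7]
```

```bash
python3 -m jog '[0,-0.025,-0.007,0,0,0,0, 0,-0.042,-0.011,0,0,0,0, 0,-0.042,-0.011,0,0,0,0, 0,-0.042,-0.011,0,0,0,0, 0,-0.023,-0.005,0,0,0,0, 0,-0.0105,-0.003,0,0,0,0, 0,0,0,0,0,0,0, 0,0,0,0,0,0,0]'
python3 - <<'E'
from h import *
to(634,-70,75,103.2)
o=ctrl.get_obs();p=ctrl.get_image("wrist"); cv2.imwrite("pics/w6.png",p["image"]); print(o["opening"])
E
```

```text
t: 22.1
tool_pos: [0.6336, -0.0703, 0.1399]
tool_rot: [0.36, -3.12, -0.0]
contact_force: [0.5, 0.0, -1.8]
opening: 0.0615
t 22.1 q6 -2.03 tilt 0.0013 jaw now 103.2 | turn z -0.0 (0.0 rows) then shift [-0.6  0.1 64.9]
0.06146460878652145
```

View pics/w6.png

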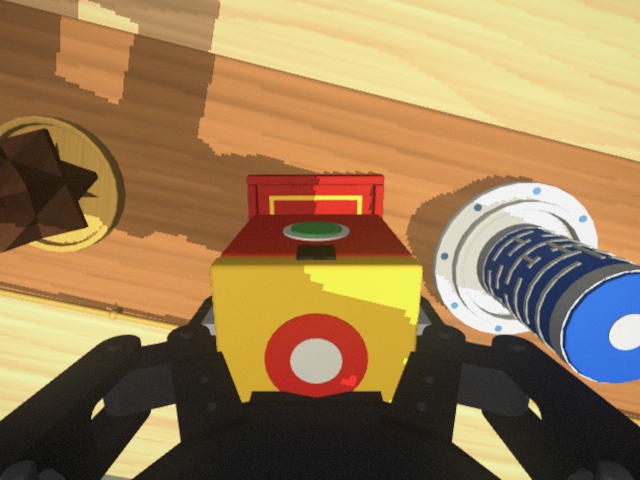

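The jack is held upright, square to the tray and centred on it (columns 249–383 against box 212–420).

```bash
python3 -m jog '[0,-0.0005,0,0.025,0,0,0, 0,0,0,0.03,0,0,0, 0,0,0,0.01,0,0,0, 0,0,0,0.005,0,0,0, 0,0,0,0,0,0,0, 0,0,0,0,0,0,0]'
python3 -m jog '[0,0,0,0.002,0,0,0, 0,0,0,0,0,0,0]'
python3 -m jog '[0,0,0,0.0015,0,0,0, 0,0,0,0,0,0,0]'
python3 -m jog '[0,0,0,0.001,0,0,0, 0,0,0,0,0,0,0]'
```

```text
t: 22.9
tool_pos: [0.636, -0.0704, 0.0717]
tool_rot: [-0.361, 3.119, -0.001]
contact_force: [0.7, 0.2, -1.8]
opening: 0.0615
t: 23.15
tool_pos: [0.6352, -0.0703, 0.0684]
tool_rot: [-0.361, 3.121, -0.0]
contact_force: [-0.2, 0.2, -2.2]
opening: 0.0616
t: 23.4
tool_pos: [0.6353, -0.0703, 0.0672]
tool_rot: [-0.361, 3.12, -0.0]
contact_force: [-0.9, 0.4, 0.3]
opening: 0.061
t: 23.65
tool_pos: [0.6354, -0.0703, 0.0672]
tool_rot: [-0.361, 3.121, -0.0]
contact_force: [-3.8, 0.5, 5.4]
opening: 0.0611
```

```bash
python3 -m jog '[0.8,0,0,0,0,0,0, 1,0,0,0,0,0,0, 1,0,0,0,0,0,0, 1,0,0,0,0,0,0, 1,0,0,-0.03,0,0,0, 1,0,0,-0.05,0,0,0, 1,0,0,-0.05,0,0,0, 1,0,0,-0.03,0,0,0, 1,0,0,0,0,0,0]'
python3 -c "
from h import *
to(433,-195,226,103.2)"
```

```text
t: 24.78
tool_pos: [0.6369, -0.0706, 0.2298]
tool_rot: [-0.361, 3.114, -0.004]
contact_force: [-0.0, -0.9, -0.5]
opening: 0.0857
t 24.8 q6 -2.03 tilt 0.0070 jaw now 103.2 | turn z 0.0 (0.0 rows) then shift [227.  -74.5   2.6]
```

```bash
python3 -m jog '[1,0.03,-0.01,0,0,0,0, 1,0.045,-0.015,0,0,0,0, 1,0.045,-0.015,0,0,0,0, 1,0.045,-0.015,0,0,0,0, 1,0.042,-0.013,0,0,0,0, 1,0.02,-0.0065,0,0,0,0, 1,0,0,0,0,0,0]'
python3 - <<'E'
from h import *
to(433,-195,9,103.2)
o=ctrl.get_obs();p=ctrl.get_image("wrist"); im=p["image"]; cv2.imwrite("pics/w7.png",im)
pose=(o["tool_pos"],o["tool_rot"]); b=ctrl.boxes_of("tin",p)[:2]; print(b)
g=cv2.medianBlur(cv2.cvtColor(im,cv2.COLOR_BGR2GRAY),5)
c=cv2.HoughCircles(g,cv2.HOUGH_GRADIENT,1,40,param1=80,param2=25,minRadius=24,maxRadius=45)
for x,y,r in ([] if c is None else c[0][:6]): print(x,y,r,ray(p,[[x,y]],.038,pose))
p=ctrl.get_image("top"); cv2.imwrite("pics/t5.png",p["image"][150:345,120:540])
E
```

```text
t: 25.65
tool_pos: [0.4297, -0.1948, 0.2238]
tool_rot: [0.357, -3.119, -0.003]
contact_force: [-0.5, 1.1, -0.3]
opening: 0.0855
t 25.6 q6 -2.38 tilt 0.0026 jaw now 103.1 | turn z -0.1 (0.0 rows) then shift [ -3.5  -1.4 214.8]
[{'box': [313.6, 210.1, 61.9, 67.2], 'p': 0.94}, {'box': [396.9, 398.2, 38.8, 24.1], 'p': 0.55}]
310.5 213.5 30.0 [[ 0.43286689 -0.199325  ]]
142.5 91.5 27.7 [[ 0.35930741 -0.36859993]]
220.5 389.5 44.4 [[ 0.65300938 -0.2530332 ]]
534.5 472.5 35.0 [[0.68504459 0.138781  ]]
83.5 463.5 29.3 [[ 0.79550164 -0.39791088]]
```

View pics/w7.png

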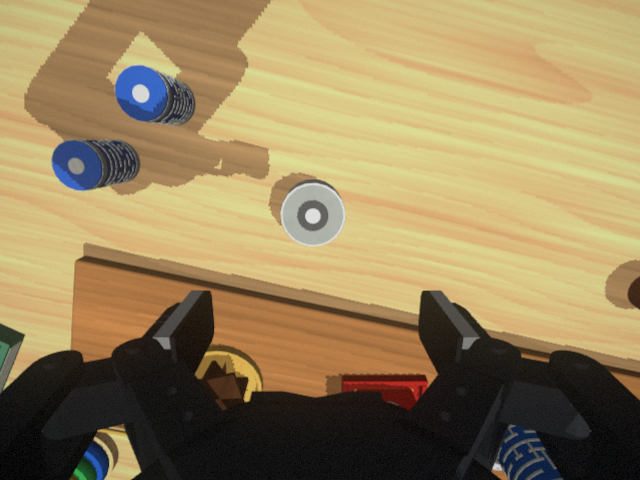

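```bash
python3 -m jog '[1,-0.003,-0.002,0.045,0,0,0, 1,0,0,0.05,0,0,0, 1,0,0,0.05,0,0,0, 1,0,0,0.035,0,0,0, 1,0,0,0,0,0,0, 1,0,0,0,0,0,0]'
python3 -c "
from h import *
to(433,-196.5,9,103.2)"
```

```text
t: 26.55
tool_pos: [0.4358, -0.1962, 0.0471]
tool_rot: [-0.362, 3.119, -0.002]
contact_force: [1.0, -0.4, 0.9]
opening: 0.0852
t 26.6 q6 -2.38 tilt 0.0018 jaw now 103.3 | turn z 0.1 (0.0 rows) then shift [ 2.9  0.3 38.1]
```

```bash
python3 -m jog '[1,0.0025,0,0.02,0,0,0, 1,0,0,0.015,0,0,0, 1,0,0,0.003,0,0,0, 1,0,0,0,0,0,0]'
python3 -m jog '[0,0,0,0,0,0,0, 0,0,0,0,0,0,0, 0,0,0,0,0,0,0, 0,0,0,0,0,0,0, 0,0,0,0,0,0,0, 0,0,0,0,0,0,0]'
python3 -m jog '[0,0,0,-0.015,0,0,0, 0,0,0,-0.04,0,0,0, 0,0,0,-0.045,0,0,0, 0,0,0,-0.05,0,0,0, 0,0,0,-0.04,0,0,0, 0,0,0,-0.02,0,0,0, 0,0,0,0,0,0,0]'
python3 -c "
from h import *
to(624,235,220,103.2)"
```

```text
t: 27.05
tool_pos: [0.4325, -0.1967, 0.0083]
tool_rot: [-0.361, 3.12, -0.001]
contact_force: [-0.2, 0.6, 0.1]
opening: 0.0854
t: 27.8
tool_pos: [0.4331, -0.1972, 0.0091]
tool_rot: [-0.361, 3.119, -0.003]
contact_force: [-0.2, -0.2, 5.8]
opening: 0.0625
t: 28.68
tool_pos: [0.4323, -0.1966, 0.2185]
tool_rot: [-0.361, 3.12, -0.002]
contact_force: [0.3, 0.0, -4.7]
opening: 0.0622
t 28.7 q6 -2.39 tilt 0.0016 jaw now 103.2 | turn z 0.0 (0.0 rows) then shift [-285.2  376.4   -1.6]
```

```bash
python3 -m jog '[0,-0.017,0.022,0,0,0,0, 0,-0.028,0.037,0,0,0,0, 0,-0.028,0.037,0,0,0,0, 0,-0.028,0.037,0,0,0,0, 0,-0.028,0.037,0,0,0,0, 0,-0.028,0.037,0,0,0,0, 0,-0.028,0.037,0,0,0,0, 0,-0.028,0.037,0,0,0,0, 0,-0.028,0.037,0,0,0,0, 0,-0.022,0.03,0,0,0,0]'
python3 -m jog '[0,-0.015,0.02,0,0,0,0, 0,-0.007,0.008,0,0,0,0, 0,0,0,0,0,0,0, 0,0,0,0,0,0,0]'
python3 - <<'E'
from h import *
to(624,235,60,103.2)
o=ctrl.get_obs();p=ctrl.get_image("wrist"); cv2.imwrite("pics/w8.png",p["image"]); print(o["opening"])
b=ctrl.boxes_of("cork",p)[:1]; print(b)
E
```

```text
t: 29.92
tool_pos: [0.6074, 0.2038, 0.2135]
tool_rot: [0.362, -3.114, 0.001]
contact_force: [0.6, -0.0, -3.6]
opening: 0.0625
t: 30.42
tool_pos: [0.6232, 0.2337, 0.2169]
tool_rot: [0.36, -3.119, 0.001]
contact_force: [0.6, 0.0, -3.5]
opening: 0.0622
t 30.4 q6 -1.55 tilt 0.0017 jaw now 103.2 | turn z -0.0 (0.0 rows) then shift [ -1.4   1.2 156.9]
0.06224250593323617
[{'box': [317.6, 202.8, 108.9, 86.7], 'p': 0.88}]
```

View pics/w8.png

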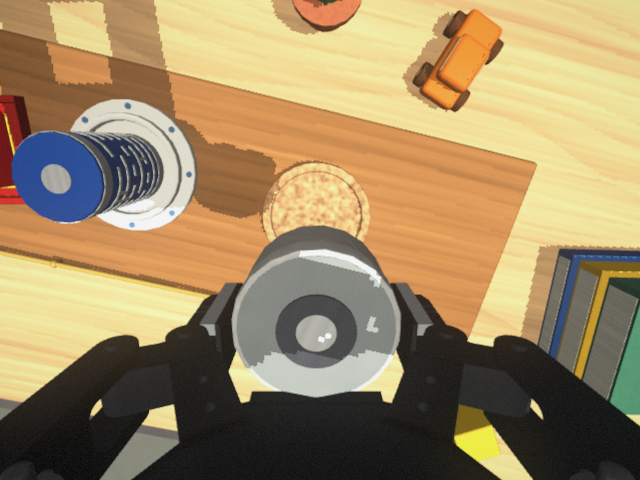

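The tin is held flat, with the cork pad centred ahead of it at column 317. Setting down; contact is expected near TCP z = 54 mm.

```bash
python3 -m jog '[0,-0.0015,0.001,0.03,0,0,0, 0,0,0,0.045,0,0,0, 0,0,0,0.045,0,0,0, 0,0,0,0.025,0,0,0, 0,0,0,0.01,0,0,0, 0,0,0,0.002,0,0,0, 0,0,0,0,0,0,0, 0,0,0,0,0,0,0]'
python3 -m jog '[0,0,0,0.002,0,0,0, 0,0,0,0,0,0,0]'
python3 -m jog '[0,0,0,0.0015,0,0,0, 0,0,0,0,0,0,0]'
```

```text
t: 31.52
tool_pos: [0.626, 0.2363, 0.0627]
tool_rot: [-0.361, 3.118, 0.001]
contact_force: [0.5, -0.4, -3.5]
opening: 0.0626
t: 31.78
tool_pos: [0.6248, 0.236, 0.0589]
tool_rot: [-0.361, 3.121, -0.0]
contact_force: [-0.1, 0.2, -4.7]
opening: 0.0624
t: 32.02
tool_pos: [0.6247, 0.236, 0.057]
tool_rot: [0.361, -3.12, 0.0]
contact_force: [0.7, 0.6, -3.4]
opening: 0.0624
```

```bash
python3 -m jog '[0,0,0,0.0015,0,0,0, 0,0,0,0,0,0,0]'
python3 -m jog '[0,0,0,0.001,0,0,0, 0,0,0,0,0,0,0]'
python3 -m jog '[0,0,0,0.001,0,0,0, 0,0,0,0,0,0,0]'
```

```text
t: 32.28
tool_pos: [0.6247, 0.236, 0.0555]
tool_rot: [0.361, -3.12, 0.0]
contact_force: [-0.4, -0.4, -3.6]
opening: 0.0622
t: 32.52
tool_pos: [0.6248, 0.236, 0.0547]
tool_rot: [0.361, -3.121, 0.0]
contact_force: [0.7, -0.1, -4.2]
opening: 0.0623
t: 32.78
tool_pos: [0.625, 0.236, 0.0542]
tool_rot: [-0.361, 3.121, -0.0]
contact_force: [-1.7, 0.3, -1.7]
opening: 0.0626
```

Contact. I'll open, rise, move clear and look.

```bash
python3 -m jog '[0.8,0,0,0.0005,0,0,0, 1,0,0,0,0,0,0, 1,0,0,0,0,0,0, 1,0,0,0,0,0,0, 1,0,0,-0.03,0,0,0, 1,0,0,-0.05,0,0,0, 1,0,0,-0.05,0,0,0, 1,0,0,-0.05,0,0,0, 1,0.03,0.04,0,0,0,0, 1,0.03,0.045,0,0,0,0]'
python3 -m jog '[1,0.03,0.045,0,0,0,0, 1,0.03,0.045,0,0,0,0, 1,0.02,0.045,0,0,0,0, 1,0.02,0.045,0,0,0,0, 1,0,0.03,0,0,0,0, 1,0,0,0,0,0,0, 1,0,0,0,0,0,0]'
python3 - <<'E'
from h import *
p=ctrl.get_image("top"); im=p["image"]; 
for n in "star jack tin maze cactus car".split():
    print(n,[([round(v) for v in b["box"]],round(b["p"],2)) for b in ctrl.boxes_of(n,p)][:3])
cv2.imwrite("pics/t9.png",cv2.resize(im[150:300,120:460],(800,353),interpolation=cv2.INTER_CUBIC))
q=ctrl.get_image("side"); cv2.imwrite("pics/s9.png",cv2.resize(q["image"][130:340,230:470],(686,600),interpolation=cv2.INTER_CUBIC))
hsv=cv2.cvtColor(im,cv2.COLOR_BGR2HSV); H,S,V=[hsv[...,i].astype(int) for i in range(3)]
for n,m,b,z in [("jack",(abs(H-29)<5)&(S>165)&(V>120),(318,160,366,212),.117),("tin",S<50,(174,160,228,214),.083),("maze",(abs(H-110)<12)&(S>140)&(V>120),(248,155,305,225),.146),("cactus",(abs(H-8)<7)&(S>100),(190,250,232,295),.055)]:
    mm=np.zeros(m.shape,np.uint8); mm[b[1]:b[3],b[0]:b[2]]=m[b[1]:b[3],b[0]:b[2]]
    c=max(cv2.findContours(mm,0,1)[0],key=cv2.contourArea); w=ray(p,cv2.convexHull(c).reshape(-1,2),z).astype(np.float32)*1000
    print(n,cv2.minEnclosingCircle(w),cv2.minAreaRect(w))
print(ctrl.get_obs()["t"])
E
```

```text
t: 34.02
tool_pos: [0.547, 0.3054, 0.2347]
tool_rot: [-0.358, 3.119, 0.001]
contact_force: [1.2, 0.0, -0.8]
opening: 0.0853
t: 34.9
tool_pos: [0.4019, 0.4862, 0.2332]
tool_rot: [0.361, -3.121, 0.001]
contact_force: [-0.6, -1.6, 0.5]
opening: 0.0854
star [([426, 185, 31, 32], 0.93)]
jack [([342, 184, 34, 40], 0.91), ([201, 189, 45, 42], 0.21)]
tin []
maze [([274, 189, 30, 34], 0.91), ([494, 284, 28, 18], 0.82), ([469, 317, 30, 21], 0.77)]
cactus [([214, 273, 30, 31], 0.95)]
car [([156, 262, 34, 38], 0.79)]
jack ((632.4474487304688, -70.72371673583984), 41.5760383605957) ((632.60888671875, -70.44696044921875), (60.50788879394531, 60.900699615478516), 13.120494842529297)
tin ((623.9671020507812, 235.76124572753906), 32.431602478027344) ((624.3728637695312, 236.00892639160156), (62.035797119140625, 62.88795471191406), 48.1287841796875)
maze ((615.8709106445312, 68.50682830810547), 26.083921432495117) ((616.165283203125, 67.93565368652344), (49.820709228515625, 50.33940124511719), 1.922823190689087)
cactus ((438.0251770019531, 197.8114776611328), 30.58143424987793) ((438.4384765625, 198.08433532714844), (58.94921875, 60.0745849609375), 74.37551879882812)
35.3
```

View pics/t9.png

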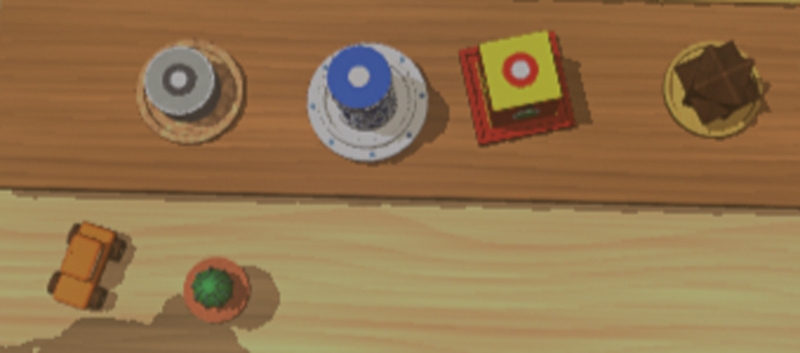

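View pics/s9.png

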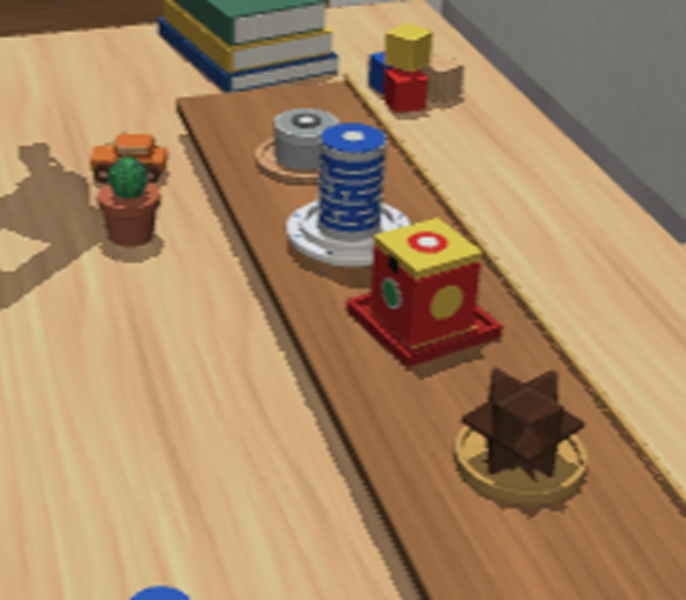

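All four stand flat on their own stands, within about 4 mm of centre. The car and cactus have not moved. Handing in.

```bash
python3 -c "
from station import ctrl
print(ctrl.finish_job())"
```

```text
the job is handed in; nothing more can be done
None
```

All four playthings are back on their own stands, upright and let go, and the job was handed in at about 35 s of the 106 s allowed. It reported no verdict. The order was star to dish, maze to turntable, jack-in-the-box to tray, tin to cork. For the maze I took the largest of the three blue cylinders.

The last checks were made from the top and side cameras, each stand's centre being my own earlier top-camera measurement:

| Plaything | Distance from stand centre | Limit |
|---|---|---|
| Maze | about 1 mm | 13 mm |
| Tin | about 1 mm | 13 mm |
| Jack-in-the-box | about 2 mm | 15 mm |
| Star | about 4 mm (checked after its placing, not re-measured at the end) | 15 mm |

- **Jack squareness:** it measured 13.1° against the tray's 13.2°, well inside the limit.
- **Flatness:** all four look flat inside their rims in the final pictures. I had no direct height or tilt measurement.
- **Bystanders:** the cactus measured within 1 mm of where it started. The car's position in the picture was unchanged within about 1 pixel (2 mm).
- **Disagreement:** the network missed the tin in the final top picture. The colour fit and both pictures show it in the cork recess.

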